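Zero the spice mill and open it four clicks

TASK

Set the spice mill on the pine shelf for cracked pepper: turn the dial on its top gently clockwise until you feel the burrs stop it, without dragging the mill round on the shelf, then open it again by exactly four clicks and let go with the dial resting in that click. Leave the crock, timer, trivet and spatula where they are.

Things in the scene. Friction and masses are not known exactly. Their poses are not given: they have to be found in the camera images.
- dial_grip (a point): Grind dial on top of the spice mill: knurled dark steel knob without marks, 45 mm diameter, 26 mm tall, turning about the vertical; clockwise from above closes the burrs, anticlockwise opens. The point is on its axis, 14 mm above its underside, 12 mm below its top; it does not turn with the dial. Starts one to four clicks open. On each reversal about 0.12 rad of free play is felt first.
- mill: Spice mill on rubber feet on a round cork mat (160 mm), 164 mm tall with the dial; origin under the middle of its foot (110 x 104 mm). Below the dial a neck 37 mm across and 32 mm long, then the flat top of the 80 mm column. Clear hopper on its +x side, 92 mm from the axis at most, top 28 mm below the dial's underside. Twisted with over about 0.75 N m it turns on its feet.
- chute_tip (a point): tip of the black chute on the mill's -x side, 61 mm from the dial's axis and 64 mm above the mill's foot; shows whether the mill has been dragged round
- burr_gap (a joint): Clearance of the burrs inside, m: 0 = touching, exactly at a notch; 0.000025 more per click opened, so the reading is far too coarse to tell clicks. Clicks are even, 0.2 to 0.4 rad apart: torque rises to a bump of about 0.28 N m, drops sharply as the click is passed, then play; let go, it rests in its notch. At 0 the dial stops hard: the torque climbs past any bump.
- crock: blue ceramic crock, 94 mm in diameter, 125 mm tall, with a bunch of steel skewers rising to 250 mm; loose; origin at the centre of its underside
- timer: white round plastic kitchen timer with an orange bar knob, 72 mm in diameter, 48 mm tall; loose, not part of the job; origin at the centre of its underside
- trivet: flat red mitt-shaped trivet, about 190 x 160 mm, 11 mm thick; loose; origin near the middle of its underside, fingers towards its +x
- spatula: stainless spatula with a wooden handle lying along its own x, 300 mm long; loose; origin under its middle

How it is judged:
By the outcome, as a careful person would: the job done as asked, in the order asked, and still so for the second after the job is handed in, with the robot touching nothing.
It also fails if it takes over 72 s, if anything falls off the work surface, if the arm or the gripper's body presses on something with over 40 N, if the wrist force passes 120 N, or if a joint passes its speed limit or range.

ROBOT

A 7-joint arm with a two-finger parallel gripper is mounted at the origin on the work surface. World frame = base frame: x ahead of the robot, y to its left, z up, the work surface at z = 0. Lengths are in m, angles in rad, forces in N, time in s.
With the tool pointing down it reaches from about 0.4 to 0.85 m from the base axis. Payload 6.9 kg.
Tool frame: the origin (TCP) lies midway between the tips of the shut fingers; the grasp point (between the pads) lies behind it (ctrl.pinch_z is the z of the grasp point in the tool frame, in m); z points along the fingers, y is the line along which they close (so a half turn about z gives the same grasp; the last joint's range is limited). The gripper opens to 85 mm and grips with 20 to 120 N. Pads are 22 mm wide; open, the fingers measure 114 mm over their backs; the gripper's body (76 mm by 85 mm) begins 54 mm behind the grasp point. The pads swing forward as they close: fully open they stand 13 mm farther back than shut.
Start: joints at [-1.129, 0.507, -0.238, 1.5, 0.126, 1.149, -0.155], TCP at [0.206, 0.59, 0.231] pointing down, gripper open.
Joint ranges: [-3.08, 3.08], [-0.24, 2.05], [-1.43, 1.35], [0, 2.5], [-1.52, 4.66], [0.17, 1.96], [-2.89, 2.89]. Speed limits (rad/s): [2.39, 2.39, 3.14, 3.14, 3.14, 3.14, 3.14].

INTERFACE

Orientations are given as a unit quaternion [w, x, y, z].
In Python, from station import ctrl, get_state, vision, ticket, models gives the robot as it stands. Calls block until the motion is done:
- ctrl.movep(position, orientation): joint-space move of the TCP to a pose.
- ctrl.movel(position, frame=None, max_speed=0.15): straight line of the TCP; frame=None keeps the orientation; max_speed is the mean speed in m/s.
- ctrl.set_joints(angles): joint-space move.
- ctrl.ungrasp() and ctrl.close_gripper(force=None): open the fingers fully, or close them until they stop; force is the grip in N (None keeps the last).
- ctrl.pause(seconds).
- ctrl.ik(position, orientation): joint angles nearest the present ones, or None.
- get_state(): the state.
- vision.grab_frame(name): name is "scene" or "side" or "wrist"; returns (picture, depth): 400x640x3 uint8, blue, green, red; 400x640 float32, m along the optical axis (not along the pixel's ray), 0 where there is no reading.
- vision.camera_info(name): a dict with "mtx" (3x3 intrinsics, pixels), "R" (3x3) and "t" (3): a world point X has camera coordinates R X + t; the wrist camera has in their place "hand_eye" (4x4, takes a point from camera to tool coordinates, whose origin is the TCP and whose axes are the flange's). Camera axes: x right, y down, z forward; pixel columns grow to the right and rows downward; lengths in m; the calibration is good to about 2 mm. The wrist camera is an equidistant fisheye: a pixel r from the principal point sees the ray r / f radians off the axis. A picture is of the moment at which its call begins: read the wrist's pose just before it. camera_info takes no time and is no camera call.
A pose or a line that the arm cannot do raises ctrl.Unreachable and nothing moves.
- ticket.close_job(): hands the job in; it is judged then, once.
Trained networks look in the newest picture that a camera, given by its name, has taken for a name from the list of things; names that differ only in an ending like _2 or _b are one class to them, and where a whole thing is asked for, a point or a joint stands for the part that bears it (a point fixed in the world has none). Each returns a list of dicts, best first, with "p" (0 to 1); they miss things now and then, are a little off and sometimes report something else, mostly with a low value. They report only what shows in the picture. A call takes as long as a camera call.
- models.recognise(camera, target): "point" ([column, row] in pixels, amid what is visible of it).
- models.masks_of(camera, target): "mask" (400x640 bool, what is visible of it) and "point" ([column, row] in pixels, amid what is visible of it).
The state is a dict: "time": time; "qpos": joint angles; "qd": joint speeds; "tau": joint torques, N m; "tcp_pos": TCP position; "eef_rot": TCP orientation; "contact_force": force on the tool from outside, world axes, zero at the start; "wrist_torque": the same for the moment, N m; "width": finger opening in m; "gripper_force": force on a finger pad.
Only numpy, scipy, OpenCV 4.12 (cv2) and the standard library are available. Lean on these libraries where they do the work, as an engineer would, in place of code of your own. Each camera call takes 0.05 s, during which the arm holds its last target. There are 200 camera calls.

## Working session

There is one attempt and no reset: what is moved stays moved. The work goes in short steps, each a Python script; the robot and the scene stay as the last script left them, time stands still between calls to the robot, and variables do not carry over. Pictures are saved under pics/ and viewed, at most 10 in all, crops included, and the job is handed in when it is done.

```bash
ls; mkdir -p pics; cat > h.py <<'E'
import numpy as np, cv2
from station import ctrl, get_state, vision, ticket, models
def world(cam,px,depth):
    c=vision.camera_info(cam);K=np.array(c["mtx"]);R=np.array(c["R"]);t=np.array(c["t"])
    px=np.atleast_2d(px).astype(float)
    ray=np.c_[(px[:,0]-K[0,2])/K[0,0],(px[:,1]-K[1,2])/K[1,1],np.ones(len(px))]
    return (ray*np.atleast_1d(depth)[:,None]-t)@R
E
python3 - <<'E'
from h import *
s=get_state();print({k:np.round(v,3) for k,v in s.items()},ctrl.pinch_z)
for cam in("scene","side"):
    p,d=vision.grab_frame(cam);cv2.imwrite(f"pics/{cam}0.png",p)
    for n in("dial_grip","mill","chute_tip","crock","timer","trivet","spatula"):
        r=models.masks_of(cam,n)
        for q in r[:2]:
            m=q["mask"]&(d>0);v,u=np.nonzero(m)
            if len(u)<5: continue
            w=world(cam,np.c_[u,v],d[m])
            print(cam,n,round(q["p"],2),np.round(q["point"]),len(u),np.round(np.median(w,0),3),np.round(np.percentile(w,2,0),3),np.round(np.percentile(w,98,0),3))
print(get_state()["time"])
E
```

```text
pics
{'time': np.float64(0.0), 'qpos': array([-1.13 ,  0.508, -0.238,  1.501,  0.126,  1.149, -0.155]), 'qd': array([ 0.001,  0.001, -0.001,  0.001,  0.001, -0.   ,  0.   ]), 'tau': array([-0.0000e+00, -6.2060e+01, -2.1870e+00, -2.4965e+01,  1.3000e-02,
        1.2000e-02, -0.0000e+00]), 'tcp_pos': array([0.206, 0.59 , 0.23 ]), 'eef_rot': array([-0.   ,  0.167,  0.986, -0.001]), 'contact_force': array([-1.26 ,  0.381,  0.165]), 'wrist_torque': array([ 0.002,  0.007, -0.037]), 'gripper_force': np.float64(0.0), 'width': np.float64(0.086)} -0.0187
scene dial_grip 0.67 [363. 174.] 1000 [0.526 0.253 0.159] [0.452 0.221 0.082] [0.591 0.305 0.24 ]
scene mill 0.93 [362. 176.] 1027 [0.528 0.253 0.157] [0.457 0.22  0.076] [0.592 0.305 0.24 ]
scene chute_tip 0.77 [362. 179.] 998 [0.527 0.253 0.16 ] [0.455 0.22  0.08 ] [0.591 0.306 0.24 ]
scene crock 0.59 [288. 256.] 1234 [ 0.615 -0.242  0.161] [ 0.56  -0.272  0.081] [ 0.647 -0.185  0.247]
scene timer 0.56 [324. 226.] 327 [ 0.58  -0.014  0.1  ] [ 0.541 -0.037  0.073] [0.603 0.026 0.12 ]
scene trivet 0.69 [399. 172.] 812 [0.583 0.476 0.081] [0.48
[... 219 characters left out ...]
.586 0.307 0.238]
side mill 0.65 [265. 184.] 1305 [0.505 0.253 0.151] [0.451 0.221 0.073] [0.592 0.386 0.238]
side chute_tip 0.85 [267. 181.] 1209 [0.505 0.252 0.153] [0.451 0.221 0.081] [0.587 0.307 0.238]
side crock 0.83 [354. 245.] 1647 [ 0.591 -0.246  0.158] [ 0.556 -0.272  0.07 ] [ 0.747 -0.029  0.293]
side crock 0.46 [266. 181.] 1249 [0.504 0.252 0.151] [0.451 0.221 0.075] [0.585 0.33  0.238]
side timer 0.82 [311. 228.] 306 [ 0.559 -0.018  0.098] [ 0.534 -0.038  0.071] [0.592 0.012 0.116]
side trivet 0.82 [252. 166.] 247 [0.542 0.501 0.08 ] [0.486 0.443 0.074] [0.672 0.535 0.087]
side spatula 0.67 [420. 338.] 1150 [ 0.621 -0.519  0.074] [ 0.405 -0.547  0.07 ] [ 0.694 -0.488  0.091]
0.8
```

```bash
python3 - <<'E'
from h import *
a=cv2.imread("pics/scene0.png");b=cv2.imread("pics/side0.png")
f=lambda im,x,y:cv2.resize(im[y:y+150,x:x+200],None,fx=2,fy=2,interpolation=cv2.INTER_CUBIC)
top=np.hstack([cv2.resize(a,(400,250)),cv2.resize(b,(400,250))])
cv2.imwrite("pics/v1.png",np.vstack([top,np.hstack([f(a,265,95),f(b,165,105)])]))
for cam in("scene","side"):
    p,d=vision.grab_frame(cam);v,u=np.nonzero(d>0);w=world(cam,np.c_[u,v],d[d>0])
    m=(abs(w[:,0]-.52)<.12)&(abs(w[:,1]-.26)<.1)
    q=w[m&(w[:,2]>.232)&(w[:,2]<.26)]
    k=w[m&(w[:,2]>.2)]
    print(cam,len(q),q.mean(0).round(4),q.min(0).round(4),q.max(0).round(4),cv2.minEnclosingCircle(q[:,:2].astype(np.float32)),k.min(0).round(4),k.max(0).round(4))
    print("mat/shelf z",np.percentile(w[m&(w[:,2]<.1)][:,2],[5,25,50,75,95]).round(4))
E
```

```text
scene 77 [0.5121 0.2731 0.2386] [0.4877 0.2519 0.232 ] [0.5321 0.3007 0.2436] ((0.5131885409355164, 0.2763843238353729), 0.02578306756913662) [0.4877 0.2519 0.2007] [0.5321 0.3007 0.2436]
mat/shelf z [0.0683 0.0709 0.0731 0.0763 0.0918]
side 61 [0.5072 0.2741 0.2369] [0.4858 0.2538 0.2321] [0.5289 0.3024 0.2418] ((0.5044548511505127, 0.2782866656780243), 0.025232475250959396) [0.4841 0.248  0.2001] [0.5289 0.3024 0.2418]
mat/shelf z [0.0002 0.0683 0.0709 0.0737 0.0904]
```

View pics/v1.png

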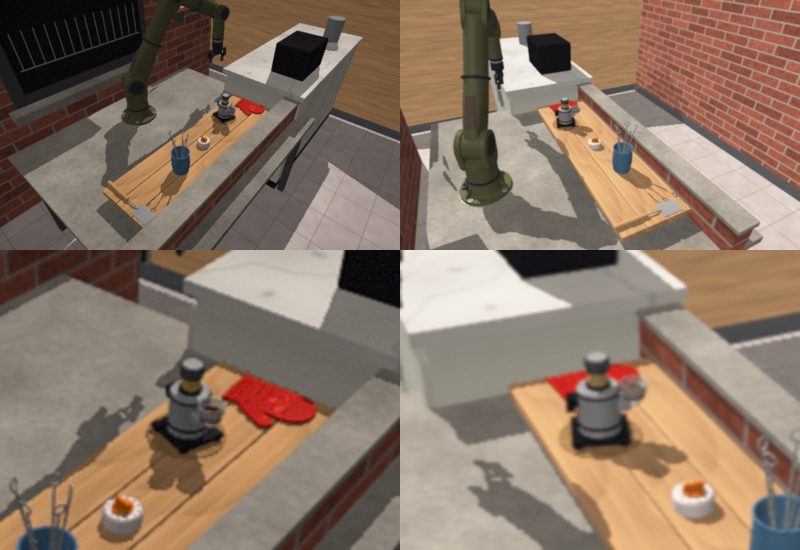

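```bash
python3 - <<'E'
from h import *
from scipy.spatial.transform import Rotation as Ro
s=get_state()
ctrl.movel([0.206,0.59,0.40],max_speed=.2)
T=[0.508,0.276,0.40]
best=None
for yaw in np.arange(-np.pi,np.pi,.2):
    q=(Ro.from_euler('z',yaw)*Ro.from_euler('x',np.pi)).as_quat(scalar_first=True)
    j=ctrl.ik(T,list(q))
    if j is None: continue
    if best is None or abs(j[6]+.9)<abs(best[0][6]+.9): best=(np.array(j),yaw,q)
print(best)
ctrl.movep(T,list(best[2]))
s=get_state();print(s["time"],s["qpos"].round(3),s["tcp_pos"].round(4),np.round(s["eef_rot"],4),s["contact_force"].round(2),s["wrist_torque"].round(3))
p,d=vision.grab_frame("wrist");cv2.imwrite("pics/w1.png",p);np.save("w1d.npy",d)
c=vision.camera_info("wrist");print(c)
H=np.array(c["hand_eye"]);K=np.array(c["mtx"])
v,u=np.nonzero(d>0);z=d[d>0]
x=(u-K[0,2])/K[0,0];y=(v-K[1,2])/K[1,1];r=np.hypot(x,y);m=r<1.4
k=np.tan(r)/np.maximum(r,1e-9)
P=np.c_[x*k*z,y*k*z,z][m]
t=P@H[:3,:3].T+H[:3,3]
R=Ro.from_quat(s["eef_rot"],scalar_first=True).as_matrix()
w=t@R.T+s["tcp_pos"]
m=(np.hypot(w[:,0]-.508,w[:,1]-.276)<.05)&(w[:,2]>.225)&(w[:,2]<.26)
q=w[m];print(len(q),q.mean(0),q.min(0),q.max(0),cv2.minEnclosingCircle(q[:,:2].astype(np.float32)),np.median(q[:,2]))
r=models.recognise("wrist","chute_tip");print(r[:2])
E
```

```text
(array([-0.67583138,  0.35333704,  0.21472441,  1.29944405, -0.07400312,
        1.49649079, -0.98088863]), np.float64(1.0584073464102106), array([5.28563294e-17, 8.63209367e-01, 5.04846105e-01, 3.09129083e-17]))
3.4917 [-0.677  0.354  0.213  1.299 -0.074  1.496 -0.98 ] [0.5073 0.2776 0.3997] [-5.000e-04  8.624e-01  5.063e-01 -2.000e-04] [-0.11 -0.24  0.  ] [-0.001 -0.017  0.03 ]
{'mtx': array([[309.70691629,   0.        , 318.17056229],
       [  0.        , 309.70691629, 197.97685219],
       [  0.        ,   0.        ,   1.        ]]), 'hand_eye': array([[ 4.85025093e-04, -9.59655819e-01, -2.81176945e-01,
         7.17871897e-02],
       [ 9.99998951e-01,  8.16044710e-05,  1.44646418e-03,
         1.00756799e-03],
       [-1.36516247e-03, -2.81177351e-01,  9.59654851e-01,
        -1.43059490e-01],
       [ 0.00000000e+00,  0.00000000e+00,  0.00000000e+00,
         1.00000000e+00]])}
1537 [0.51145461 0.27960494 0.2370143 ] [0.48776042 0.25585989 0.22565051] [0.53410529 0.30167118 0.23993425] ((0.5108948945999146, 0.27854588627815247), 0.023327751085162163) 0.23745796504371414
[{'point': [328.4, 157.5], 'p': 0.9}]
```

View pics/w1.png

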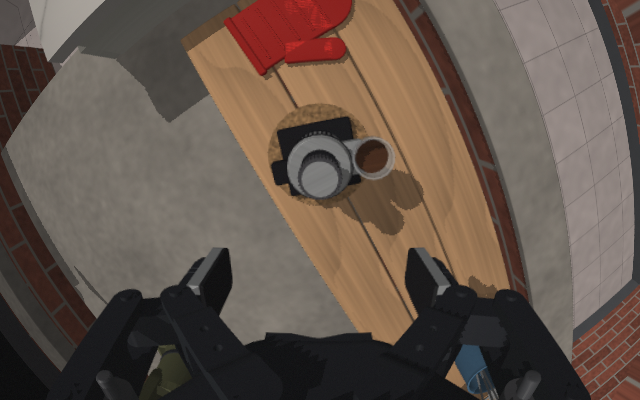

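```bash
cat >> h.py <<'E'
from scipy.spatial.transform import Rotation as Ro
def yaw():
    R=Ro.from_quat(get_state()["eef_rot"],scalar_first=True).as_matrix();return np.arctan2(R[1,0],R[0,0])
def show():
    s=get_state();print(round(float(s["time"]),2),"q7",s["qpos"][6].round(4),"tcp",s["tcp_pos"].round(4),"yaw",yaw().round(4),"F",s["contact_force"].round(2),"M",s["wrist_torque"].round(3),"w",round(float(s["width"]),4),"gf",round(float(s["gripper_force"]),1))
E
python3 - <<'E'
from h import *
C=[0.511,0.2785]
qq=[0,8.63209367e-01, 5.04846105e-01,0]
show()
j=np.array(get_state()["qpos"]);j[6]+=.02;ctrl.set_joints(list(j));show()
j[6]+=.02;ctrl.set_joints(list(j));show()
ctrl.movep(C+[0.30],qq);ctrl.pause(.3);show()
ctrl.movel(C+[0.204],max_speed=.08);ctrl.pause(.3);show()
p,d=vision.grab_frame("wrist");cv2.imwrite("pics/w2.png",p)
E
```

```text
3.59 q7 -0.9805 tcp [0.5073 0.2775 0.3998] yaw 1.0616 F [0.24 0.35 0.27] M [-0.042  0.029  0.005] w 0.0852 gf 0.0
3.84 q7 -0.9606 tcp [0.507  0.2781 0.3996] yaw 1.0828 F [-0.4   0.23  0.02] M [ 0.036  0.001 -0.052] w 0.0852 gf 0.0
4.09 q7 -0.9409 tcp [0.5073 0.2775 0.3997] yaw 1.1013 F [-0.95 -0.13 -0.29] M [-0.056  0.006 -0.036] w 0.0857 gf 0.0
4.88 q7 -0.9676 tcp [0.5116 0.2788 0.3015] yaw 1.0585 F [-0.03  0.08  0.22] M [-0.039  0.025 -0.004] w 0.0853 gf 0.0
6.53 q7 -0.9489 tcp [0.5111 0.2785 0.2042] yaw 1.0584 F [0.93 0.31 0.2 ] M [ 0.02  -0.006  0.003] w 0.0854 gf 0.0
```

View pics/w2.png

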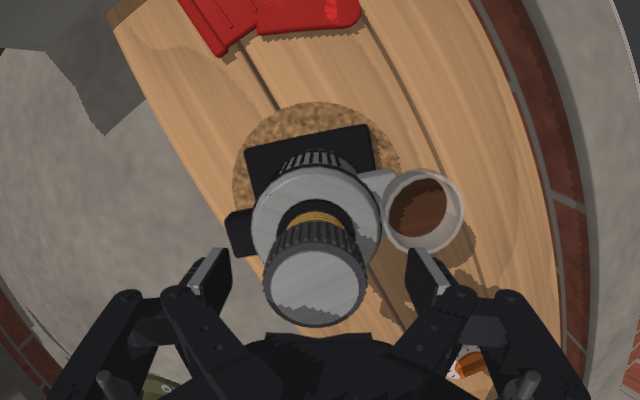

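```bash
cat >> h.py <<'E'
def avg(n=3):
    M=[];F=[]
    for _ in range(n):
        s=get_state();M.append(s["wrist_torque"]);F.append(s["contact_force"]);ctrl.pause(.03)
    return np.mean(F,0),np.mean(M,0)
E
python3 - <<'E'
from h import *
j=np.array(get_state()["qpos"]);j[6]=.45;ctrl.set_joints(list(j));ctrl.pause(.2);show()
s=[get_state()["wrist_torque"][2] for _ in range(3)];print(s)
ctrl.close_gripper(force=25);show();F,M=avg(4);print(F,M)
ctrl.close_gripper(force=60);show();F,M=avg(4);print(F,M)
np.save("j0.npy",get_state()["qpos"])
E
```

```text
8.04 q7 0.4494 tcp [0.511  0.2786 0.2041] yaw 2.4568 F [ 1.17 -0.57 -0.66] M [-0.028 -0.024 -0.031] w 0.0855 gf 0.0
[np.float64(-0.031040724997372832), np.float64(-0.031040724997372832), np.float64(-0.031040724997372832)]
8.49 q7 0.4499 tcp [0.5105 0.2778 0.2044] yaw 2.457 F [-3.46 -3.63  5.89] M [-0.651  0.81   0.012] w 0.0446 gf 25.5
[-3.49077224 -3.36156893  5.46279034] [-0.6372524   0.78592241  0.01623038]
8.84 q7 0.45 tcp [0.5105 0.2778 0.2046] yaw 2.457 F [-3.77 -3.63  6.25] M [-0.692  0.844 -0.005] w 0.0435 gf 60.0
[-3.88661357 -3.1165254   6.3548378 ] [-0.68832325  0.87497969  0.01709844]
```

```bash
cat >> h.py <<'E'
def turn(j,d,steps,big=.02,small=.01,thr=.17,lim=.4):
    """turn joint 7 in direction d, log (target, actual, torque); stops at lim"""
    L=[];tz=0
    for _ in range(steps):
        j[6]+=d*(small if abs(tz)>thr else big);ctrl.set_joints(list(j))
        s=get_state();tz=s["wrist_torque"][2];L.append((j[6],s["qpos"][6],tz,s["time"]))
        if abs(tz)>lim: break
    for l in L: print("%.3f %.4f %.3f  %.2f"%l)
    np.save("jt.npy",j);return L
E
python3 - <<'E'
from h import *
turn(np.load("j0.npy"),-1,26);show()
E
```

```text
0.430 0.4302 -0.046  9.22
0.410 0.4104 -0.017  9.47
0.390 0.3905 0.118  9.72
0.370 0.3706 0.132  9.97
0.350 0.3506 0.159  10.22
0.330 0.3303 0.293  10.47
0.320 0.3203 0.212  10.72
0.310 0.3104 0.280  10.97
0.300 0.3003 0.226  11.22
0.290 0.2903 0.156  11.47
0.270 0.2701 0.072  11.72
0.250 0.2498 -0.027  11.97
0.230 0.2299 -0.073  12.22
0.210 0.2099 0.030  12.47
0.190 0.1900 -0.021  12.72
0.170 0.1700 -0.010  12.97
0.150 0.1500 -0.007  13.22
0.130 0.1299 0.011  13.47
0.110 0.1100 -0.020  13.72
0.090 0.0900 -0.011  13.97
0.070 0.0701 0.174  14.22
0.060 0.0602 0.161  14.47
0.040 0.0402 0.175  14.72
0.030 0.0303 0.225  14.97
0.020 0.0204 0.274  15.22
0.010 0.0104 0.276  15.47
15.47 q7 0.0104 tcp [0.51   0.2774 0.2046] yaw 2.0174 F [-3.72 -3.23  6.16] M [-0.687  0.99   0.276] w 0.0437 gf 62.3
```

```bash
python3 - <<'E'
from h import *
turn(np.load("jt.npy"),-1,30,lim=.43);show()
E
```

```text
-0.010 -0.0097 0.216  15.72
-0.020 -0.0197 0.146  15.97
-0.040 -0.0399 0.173  16.23
-0.050 -0.0499 0.064  16.48
-0.070 -0.0702 -0.190  16.73
-0.080 -0.0800 -0.069  16.98
-0.100 -0.1000 -0.027  17.23
-0.120 -0.1200 -0.011  17.48
-0.140 -0.1400 0.006  17.73
-0.160 -0.1600 -0.011  17.98
-0.180 -0.1800 0.049  18.23
-0.200 -0.2000 0.004  18.48
-0.220 -0.2200 -0.023  18.73
-0.240 -0.2399 0.064  18.98
-0.260 -0.2598 0.202  19.23
-0.270 -0.2697 0.215  19.48
-0.280 -0.2797 0.271  19.73
-0.290 -0.2897 0.283  19.98
-0.300 -0.2997 0.319  20.23
-0.310 -0.3096 0.245  20.48
-0.320 -0.3196 0.225  20.73
-0.330 -0.3297 0.219  20.98
-0.340 -0.3397 0.186  21.23
-0.350 -0.3498 0.137  21.48
-0.370 -0.3700 0.084  21.73
-0.390 -0.3901 -0.137  21.98
-0.410 -0.4100 -0.010  22.23
-0.430 -0.4300 0.016  22.48
-0.450 -0.4501 -0.000  22.73
-0.470 -0.4700 -0.023  22.98
22.98 q7 -0.47 tcp [0.5093 0.2773 0.2046] yaw 1.5368 F [-7.29 -4.33  7.34] M [-0.755  1.498 -0.023] w 0.0436 gf 62.5
```

```bash
python3 - <<'E'
from h import *
j=np.load("jt.npy");s=get_state();print((s["qpos"]-j).round(5))
p=s["tcp_pos"]+[-.001,-.0006,.0]
n=np.array(ctrl.ik(list(p),list(s["eef_rot"])));print((n-j).round(5))
n[6]=j[6]+(n[6]-s["qpos"][6]);ctrl.set_joints(list(n));show()
np.save("jt.npy",n);turn(n,-1,3,lim=.43);show()
E
```

```text
[-2.00e-05 -5.70e-04  0.00e+00  1.08e-03 -3.00e-04  1.87e-03  1.00e-05]
[-2.40e-04 -2.32e-03 -1.00e-05  4.16e-03 -2.00e-05  5.10e-04 -9.00e-05]
23.23 q7 -0.47 tcp [0.5092 0.2772 0.2047] yaw 1.5368 F [2.15 1.5  1.61] M [ 0.179 -0.347 -0.021] w 0.0436 gf 62.0
-0.490 -0.4899 0.002  23.48
-0.510 -0.5098 -0.049  23.73
-0.530 -0.5298 0.013  23.98
23.98 q7 -0.5298 tcp [0.509  0.2772 0.2047] yaw 1.4773 F [ 4.5   2.59 -0.22] M [ 0.534 -0.947  0.013] w 0.0438 gf 62.0
```

```bash
python3 - <<'E'
from h import *
turn(np.load("jt.npy"),-1,20,big=.01,small=.008,lim=.4);show()
E
```

```text
-0.540 -0.5394 0.270  24.23
-0.548 -0.5470 0.548  24.48
24.48 q7 -0.547 tcp [0.509  0.2772 0.2047] yaw 1.4606 F [ 4.83  2.15 -0.3 ] M [ 0.554 -0.916  0.548] w 0.0433 gf 62.0
```

```bash
python3 - <<'E'
from h import *
turn(np.load("jt.npy"),1,36,small=.015,lim=.45);show()
E
```

```text
-0.528 -0.5275 -0.001  24.73
-0.508 -0.5075 -0.007  24.98
-0.488 -0.4875 -0.043  25.23
-0.468 -0.4675 -0.026  25.48
-0.448 -0.4475 0.044  25.73
-0.428 -0.4275 -0.015  25.98
-0.408 -0.4075 0.013  26.23
-0.388 -0.3877 -0.065  26.48
-0.368 -0.3677 -0.152  26.73
-0.348 -0.3478 -0.245  26.98
-0.333 -0.3329 -0.226  27.23
-0.318 -0.3179 -0.282  27.48
-0.303 -0.3028 -0.178  27.73
-0.288 -0.2878 -0.159  27.98
-0.268 -0.2676 -0.027  28.23
-0.248 -0.2473 0.079  28.48
-0.228 -0.2275 0.027  28.73
-0.208 -0.2075 0.026  28.98
-0.188 -0.1875 0.006  29.23
-0.168 -0.1675 0.007  29.48
-0.148 -0.1475 0.008  29.73
-0.128 -0.1275 0.003  29.98
-0.108 -0.1075 0.033  30.23
-0.088 -0.0875 -0.037  30.48
-0.068 -0.0677 -0.097  30.73
-0.048 -0.0478 -0.206  30.98
-0.033 -0.0329 -0.234  31.23
-0.018 -0.0179 -0.222  31.48
-0.003 -0.0029 -0.285  31.73
0.012 0.0122 -0.241  31.98
0.027 0.0272 -0.165  32.23
0.047 0.0474 -0.084  32.48
0.067 0.0677 0.137  32.73
0.087 0.0875 0.016  32.98
0.107 0.1075 -0.033  33.23
0.127 0.1275 0.055  33.48
33.48 q7 0.1275 tcp [0.5099 0.2774 0.2048] yaw 2.1344 F [ 7.17  3.91 -1.82] M [ 0.715 -1.44   0.055] w 0.0433 gf 61.8
```

```bash
python3 - <<'E'
from h import *
j=np.load("jt.npy");s=get_state()
n=np.array(ctrl.ik(list(s["tcp_pos"]),list(s["eef_rot"])));print((n-j).round(5))
n[6]=j[6];ctrl.set_joints(list(n));show()
L=turn(n,1,30,small=.015,lim=.45);show()
E
```

```text
[ 1.90e-04  5.80e-04 -4.00e-05 -1.59e-03  1.30e-04 -2.47e-03  5.30e-04]
33.73 q7 0.1271 tcp [0.51   0.2774 0.2047] yaw 2.1341 F [ 3.38  1.02 -0.11] M [ 0.236 -0.565  0.032] w 0.0435 gf 62.1
0.147 0.1468 0.011  33.98
0.167 0.1665 0.012  34.23
0.187 0.1864 0.004  34.48
0.207 0.2064 -0.040  34.73
0.227 0.2263 -0.020  34.98
0.247 0.2462 -0.183  35.23
0.262 0.2611 -0.159  35.48
0.282 0.2811 -0.263  35.73
0.297 0.2960 -0.210  35.98
0.312 0.3110 -0.215  36.23
0.327 0.3260 -0.254  36.48
0.342 0.3411 -0.163  36.73
0.362 0.3613 -0.055  36.98
0.382 0.3815 0.146  37.23
0.402 0.4014 0.023  37.48
0.422 0.4214 -0.031  37.73
0.442 0.4414 -0.029  37.98
0.462 0.4614 -0.011  38.23
0.482 0.4814 -0.007  38.48
0.502 0.5014 0.034  38.73
0.522 0.5213 -0.006  38.98
0.542 0.5413 -0.056  39.23
0.562 0.5612 -0.118  39.48
0.582 0.5811 -0.152  39.73
0.602 0.6010 -0.216  39.98
0.617 0.6160 -0.225  40.23
0.632 0.6310 -0.265  40.48
0.647 0.6461 -0.191  40.73
0.662 0.6611 -0.134  40.98
0.682 0.6813 -0.027  41.23
41.23 q7 0.6813 tcp [0.5105 0.278  0.2048] yaw 2.6885 F [ 6.17  3.99 -2.7 ] M [ 0.743 -1.227 -0.027] w 0.0437 gf 61.7
```

```bash
python3 - <<'E'
from h import *
L=turn(np.load("jt.npy"),1,4,lim=.45);show()
j=np.load("jt.npy");s=get_state()
n=np.array(ctrl.ik(list(s["tcp_pos"]+[.0004,.0003,0]),list(s["eef_rot"])));n[6]=j[6];ctrl.set_joints(list(n));ctrl.pause(.2);show()
ctrl.ungrasp();ctrl.pause(.3);show()
p=get_state()["tcp_pos"]
ctrl.movel([p[0],p[1],.31],max_speed=.08);ctrl.movel([p[0],p[1],.40]);ctrl.pause(.3);show()
p,d=vision.grab_frame("wrist")
q,e=vision.grab_frame("scene");a=cv2.imread("pics/scene0.png");f=lambda im:cv2.resize(im[95:245,265:465],(400,300))
cv2.imwrite("pics/end.png",np.vstack([np.hstack([f(a),f(q)]),np.hstack([cv2.resize(cv2.imread("pics/w1.png"),(400,250)),cv2.resize(p,(400,250))])]))
v,u=np.nonzero(e>0);w=world("scene",np.c_[u,v],e[e>0])
m=(np.hypot(w[:,0]-.51,w[:,1]-.277)<.05)&(w[:,2]>.232)&(w[:,2]<.26);k=w[m]
print(len(k),k.mean(0),k.min(0),k.max(0))
E
```

```text
0.702 0.7015 0.178  41.48
0.712 0.7114 0.067  41.73
0.732 0.7314 0.011  41.98
0.752 0.7514 -0.050  42.23
42.23 q7 0.7514 tcp [0.5105 0.2781 0.2048] yaw 2.7586 F [ 6.23  4.28 -2.91] M [ 0.718 -1.314 -0.05 ] w 0.0435 gf 61.7
42.67 q7 0.7518 tcp [0.5107 0.2782 0.2047] yaw 2.7589 F [1.12 1.01 0.53] M [-0.05  -0.312 -0.004] w 0.0437 gf 62.1
43.47 q7 0.7519 tcp [0.5109 0.2784 0.2048] yaw 2.7592 F [0.61 0.   0.49] M [-0.002 -0.057 -0.035] w 0.0855 gf 0.0
45.98 q7 0.7221 tcp [0.5108 0.2783 0.3994] yaw 2.7591 F [-0.19  0.22 -0.  ] M [-0.032 -0.016  0.023] w 0.0853 gf 0.0
78 [0.51176659 0.27334213 0.23810218] [0.48727409 0.25307925 0.23227046] [0.53157796 0.29770189 0.24308594]
```

View pics/end.png

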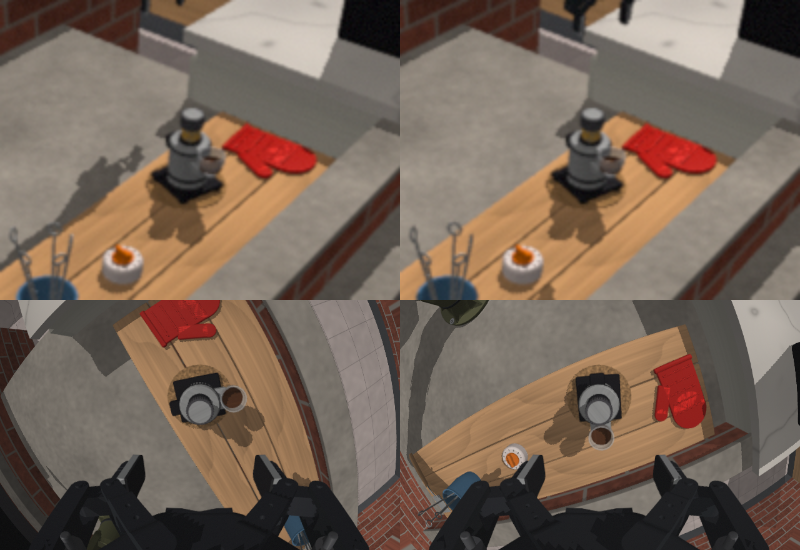

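The before and after views match. In the scene view the mill, with its dial near (192,118), the timer near (122,262) and the trivet have not moved, and the mill has not turned. The gripper is clear, so I'm handing in.

```bash
python3 -c "
from station import ticket
print(ticket.close_job())"
```

```text
the job is handed in; nothing more can be done
None
```

I closed the dial until the burrs stopped it (about 0.55 N m, under the 0.75 N m that would turn the mill), opened it four clicks and let go in that click. The mill and its neighbours show no visible shift; the spatula and most of the crock were outside my final picture. The job is handed in, about 46 s on the robot's clock.

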